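# Click the test selector round to the blue mark and start it

## Robot

A 6-joint arm with a two-finger parallel gripper is mounted at the origin on the work surface. World frame = base frame: x ahead of the robot, y to its left, z up, the work surface at z = 0. Lengths are in mm, angles in rad, forces in N, time in s.
With the tool pointing down it reaches from about 350 to 775 mm from the base axis. Payload 7.3 kg.
Tool frame: the origin (TCP) lies at the centre of the arm's flange, where the gripper is bolted on; the fingertips stand 178 mm ahead of it and the grasp point (between the pads) lies 159 mm ahead of it; z points along the fingers, y is the direction in which the jaws open and shut (so a half turn about z gives the same grasp; the last joint's range is limited). The gripper opens to 92 mm and grips with 3 to 60 N. Pads are 19 mm wide; open, the fingers measure 130 mm over their backs; the gripper's body (75 mm by 190 mm) begins 47 mm behind the grasp point.
Start: joints at [0.984, 0.342, 1.524, -0, 1.275, -0.146], TCP at [223.978, 474.828, 404.741] pointing down, gripper open.
Joint ranges: [-2.53, 2.53], [-0.77, 2.02], [0.04, 2.7], [-1, 4.14], [0.28, 2.66], [-3.11, 3.11]. Speed limits (rad/s): [2.57, 2.57, 3.14, 3.14, 3.14, 3.14].

## Interface

Orientations are given as [roll, pitch, yaw] about the fixed x, y, z axes, in that order (R = Rz(yaw) Ry(pitch) Rx(roll)).
In Python, from plant import get_obs, capture, close_job gives the robot as it stands. The module is installed in compiled form; this text tells all that it offers.
- The arm moves only by the shell command python3 -m pendant 'ROWS'. ROWS is JSON, a list of rows, each a list of 3 entries, a list of its own where there are three numbers: the shift along the tool's x, y, z in m, then the turn, a rotation vector about the tool's x, y, z in rad, then the finger opening in m, from 0 to 0.0918. In form: [[[tx, ty, tz], [wx, wy, wz], fingers], ...]. A call has 1 to 10 rows; each row is the pose to reach, as a shift and turn from the pose commanded when the call began, along the tool's axes at that moment; what a row does not reach only later rows make up. A row lasts 1/12 s, in which the tool goes at most 41.7 mm and 7.16 degrees, less where a joint would pass 70% of its speed; a pose out of reach is approached as far as the arm can. A call with a gripper value outside its range is refused whole. The fingers move at their own pace and stop on an object; the grip force is fixed at half the most. Time passes only in rows, so rows that repeat a pose let the fingers close. It gives the time, the measured TCP pose, the force and the opening at its end, in the units of the state.
- get_obs(): the state, without advancing time (a new reading comes with each control period).
- capture(name): name is "scene" or "top" or "wrist"; returns a dict with "color" (480x640x3 uint8, red, green, blue), "mtx" (3x3 intrinsics, pixels), "dist" ([k1, k2, p1, p2, k3] as OpenCV has them; the pictures are not rectified), "rvec" (rotation vector, rad) and "tvec" (3), from world to camera coordinates, as OpenCV has them. Camera axes: x right, y down, z forward; pixel columns grow to the right and rows downward; lengths in mm; the calibration is good to about 2 mm. A picture is of the moment at which its call begins. There is no depth.
- close_job(): hands the job in, once; it reports no verdict.
The state is a dict: "time": time; "joint_positions": joint angles; "dq": joint speeds; "tau": joint torques, N m; "tool_pos": TCP position; "tcp_rot": TCP orientation; "contact_force": force on the tool from outside, world axes, zero at the start; "moment": the same for the moment, N m; "grip_width": finger opening in mm.
Only numpy, scipy, OpenCV 4.12 (cv2) and the standard library are available. Lean on these libraries where they do the work, as an engineer would, in place of code of your own. Each camera call takes 0.05 s, during which the arm holds its last target. There are 200 camera calls.

## Task

Set the harness test unit to the blue programme: push its rotary selector round with a fingertip, click by click, until its white-lined pointer rests in the click position at the blue mark; push it, do not take its bar between the fingers. Then press the green start button fully in and let it come back up. Do not press the button before the selector is set, and leave the loose things lying about where they are.

Things in the scene. Friction and masses are not known exactly. Their poses are not given: they have to be found in the camera images.
- unit: grey control unit fixed to the table, 190 (x) x 310 (y) x 70 mm high with a flat aluminium panel on top; origin at the centre of its underside. In its own frame the selector's axis stands at x 0, y +65 mm
- selector (a joint): selector angle in rad, growing clockwise seen from above, end stops at 0 and 5.24. 11 click positions 0.524 (30 degrees) apart: 0, 0.524 ... 5.236. A sprung catch pulls it to the nearest: past half way it snaps on by itself, short of it springs back. About 0.2 N m (5 N at the bar's end) to leave a click. Starts in one of the middle three positions, 2 to 5 clicks either way from the blue mark
- selector_axis (a point): on the selector's vertical axis at its bar's top, 109 mm above the table. A black disc 60 mm across, 12 mm high stands on the panel; on it an upright bar 12 mm thick and 28 mm high (82 to 110 mm above the table) runs across the axis from 26 mm behind to 44 mm ahead of it. Site x points along the bar to the pointer end, z up
- selector_tip (a point): pointer end of the bar, at its top, 44 mm from the axis; the pointer half carries a white line on top
- selector_aim (a point): point that the pointer aims at: 60 mm from the axis along the bar, 2 mm above the panel, on the circle of coloured marks
- mark_blue: round flat blue mark, 18 mm across and 2 mm high, fixed on the panel beside a click position, 60 mm from the selector's axis; origin at its underside. Yellow, red and black marks of the same kind stand at three other positions; which colour is where changes
- start (a joint): travel of the green start button in m: 0 up, 0.006 fully in; a spring of 5 N at full travel brings it back
- start_top (a point): centre of the top of the green start button, 32 mm across, which is pressed straight down. It stands on the same panel
- gauge: small steel plug gauge standing on the unit's panel: foot 22 mm across, stem 12 mm, 45 mm tall; origin under its foot; loose, not part of the work
- plug_a: white connector plug 38 x 14 x 12 mm lying on the unit's panel; origin at its underside; loose, not part of the work
- plug_b: a blue plug of the same size, on the table; loose, not part of the work
- pen: white marker pen 150 mm long, 18 mm thick, lying on the table; loose, not part of the work
- pliers: red-handled pliers 170 mm long lying on the table; origin at the pivot, underside; loose, not part of the work
- tape: roll of black tape, 90 mm across, 24 mm high, flat on the table; loose, not part of the work
- driver: screwdriver lying on the table; loose, not part of the work

How it is judged:
By the outcome, as a careful person would: the job done as asked, in the order asked, and still so for the second after the job is handed in, with the robot touching nothing.
It also fails if it takes over 58 s, if anything falls off the work surface, if the arm or the gripper's body presses on something with over 40 N, if the wrist force passes 120 N, or if a joint passes its speed limit or range.

## Working session

There is one attempt and no reset: what is moved stays moved. The work goes in short steps, Python scripts to look and compute and a shell command to move; the robot and the scene stay as the last step left them, time stands still between calls to the robot, and variables do not carry over. Pictures are saved under pics/ and viewed, about 8 in all and at most 12, crops included, and the job is handed in when it is done.

```bash
mkdir -p pics; cat > h.py <<'E'
import cv2,numpy as np,json
from plant import get_obs,capture
def save(name,fn,crop=None,s=1):
    c=capture(name); im=c["color"][:,:,::-1].copy()
    np.savez('cam_'+fn+'.npz',**{k:np.array(c[k]) for k in("mtx","dist","rvec","tvec","color")})
    if crop: x,y,w,h=crop; im=im[y:y+h,x:x+w]
    im=cv2.resize(im,None,fx=s,fy=s,interpolation=cv2.INTER_CUBIC); cv2.imwrite('pics/'+fn+'.png',im)
def ray(fn,px,z):
    c=np.load('cam_'+fn+'.npz'); R=cv2.Rodrigues(c["rvec"])[0]; t=c["tvec"].reshape(3)
    u=cv2.undistortPoints(np.array([[px]],float),c["mtx"],c["dist"]).reshape(2)
    d=R.T@np.array([u[0],u[1],1]); o=-R.T@t
    return o+d*(z-o[2])/d[2]
def proj(fn,P):
    c=np.load('cam_'+fn+'.npz'); return cv2.projectPoints(np.array(P,float).reshape(-1,3),c["rvec"],c["tvec"],c["mtx"],c["dist"])[0].reshape(-1,2)
E
python3 -c "
from h import *
save('top','top1');save('scene','scene1')
o=get_obs();print(o)"
```

```text
{'time': 0.1, 'joint_positions': array([ 9.84014353e-01,  3.42654449e-01,  1.52493374e+00, -5.90629693e-05,
        1.27542216e+00, -1.45985926e-01]), 'dq': array([ 0.00163926, -0.00177389, -0.00263252, -0.0007034 ,  0.0007475 ,
        0.00012656]), 'tau': array([ 1.71514497e-03, -4.32003629e+01, -2.44694871e+01,  7.17452145e-02,
        5.26009442e-02, -8.89342505e-05]), 'tool_pos': array([223.9052526 , 474.71825923, 404.10928932]), 'tcp_rot': array([-3.14018182e+00, -1.50349362e-04,  2.70081373e+00]), 'contact_force': array([-0.09916175,  0.10039393,  0.05901333]), 'moment': array([-0.05696559,  0.00768087, -0.01105921]), 'grip_width': 91.95753907636299}
```

View pics/top1.png

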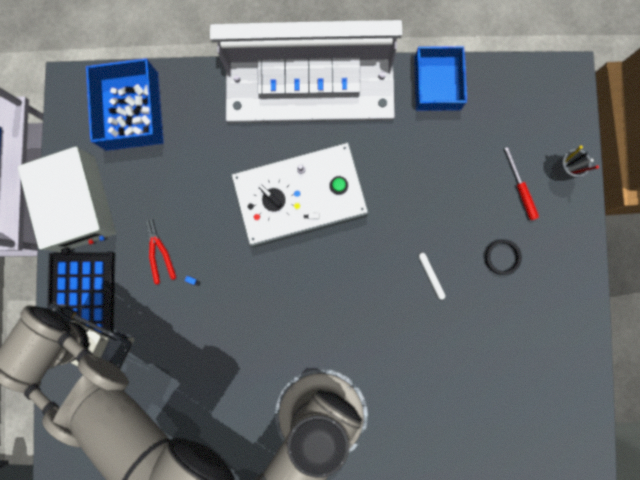

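```bash
python3 -c "
from h import *
c=np.load('cam_top1.npz')['color'][:,:,::-1]
im=c[135:255,220:380]; cv2.imwrite('pics/top1c.png',cv2.resize(im,None,fx=5,fy=5,interpolation=cv2.INTER_CUBIC))
for n,p,z in [('axis',(273,199),110),('btn',(339,185),80),('blue',(293.5,195.5),72)]: print(n,ray('top1',p,z))
"
```

```text
axis [537.87992532 105.5172119  110.        ]
btn [574.93874788 -54.98825946  80.        ]
blue [551.70880382  58.25142207  72.        ]
```

View pics/top1c.png

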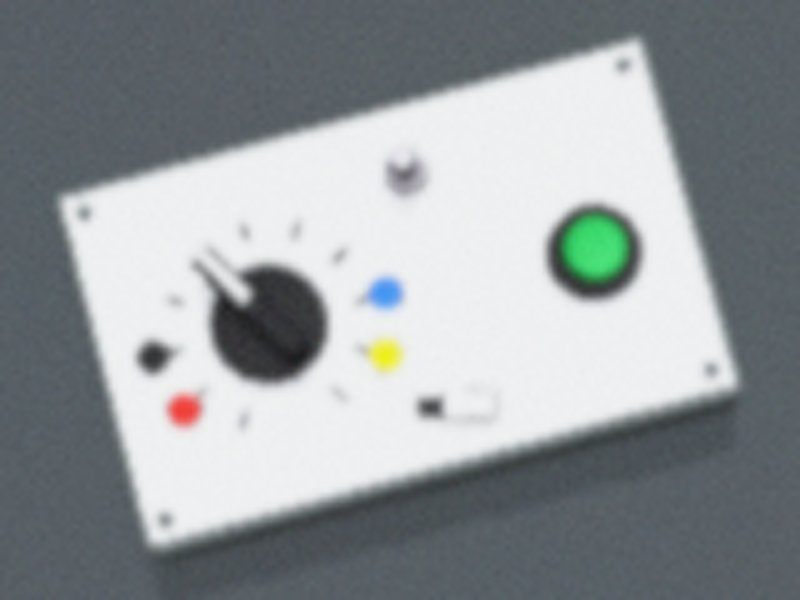

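The pointer aims up-left, and the blue mark is 4 clicks clockwise. Crop pixels: axis ~(270,322), blue (386,293), button (596,250), gauge (405,170), panel corners (60,195), (640,40), (738,388), (150,548).

```bash
python3 -c "
from h import *
q=lambda x,y,z: ray('top1',(220+(x-2)/5,135+(y-2)/5),z)
C=[q(*p,70) for p in [(60,195),(640,40),(738,388),(150,548)]]
for a,b in [(0,1),(1,2),(2,3),(3,0)]: print(np.linalg.norm(C[a]-C[b]))
ctr=sum(C)/4; yv=(C[0]-C[1]+C[3]-C[2])[:2]; yv/=np.linalg.norm(yv)
A=ctr[:2]+65*yv; print('ctr',ctr,'axis',A,'yaw',np.degrees(np.arctan2(-yv[0],yv[1])))
for n,p in dict(blue=(386,293,72),yel=(386,355,72),red=(184,410,72),blk=(153,357,72),tip=(203,256,110),gauge=(405,185,80),btn=(596,250,82),disc=(269,323,82)).items():
  P=q(*p); d=P[:2]-A; print(n,P.round(1),np.hypot(*d).round(1),np.degrees(np.arctan2(d[1],d[0])).round(1))
"

```

```text
301.0446234776249
182.47022696938384
301.3519282766666
183.6752163490661
ctr [558.45328065  44.7843763   70.        ] axis [542.31884684 107.75008161] yaw 14.372327683593065
blue [557.4  50.   72. ] 59.7 -75.4
yel [526.3  50.2  72. ] 59.7 -105.6
red [500.3 150.7  72. ] 60.1 134.3
blk [527.1 166.2  72. ] 60.4 104.6
tip [570.8 136.6 110. ] 40.5 45.4
gauge [610.1  39.7  80. ] 96.1 -45.1
btn [575.6 -54.5  82. ] 165.6 -78.4
disc [541.7 107.3  82. ] 0.8 -146.9
```

```bash
python3 -m pendant '[[[-0.423,-0.153,0.06],[0,0,-1.227],0],[[-0.423,-0.153,0.06],[0,0,-1.227],0],[[-0.423,-0.153,0.06],[0,0,-1.227],0],[[-0.423,-0.153,0.06],[0,0,-1.227],0],[[-0.423,-0.153,0.06],[0,0,-1.227],0],[[-0.423,-0.153,0.06],[0,0,-1.227],0],[[-0.423,-0.153,0.06],[0,0,-1.227],0],[[-0.423,-0.153,0.06],[0,0,-1.227],0],[[-0.423,-0.153,0.06],[0,0,-1.227],0],[[-0.423,-0.153,0.06],[0,0,-1.227],0]]'; python3 -c "
from h import *
o=get_obs();print(o['joint_positions'],o['dq'])"
```

```text
time: 0.93
tool_pos: [486.0, 211.8, 355.0]
tcp_rot: [3.141, -0.0, -2.458]
contact_force: [0.1, 1.3, -0.1]
grip_width: 29.6
[ 2.66376987e-01  3.96546304e-01  1.58662158e+00  2.18654163e-04
  1.15890185e+00 -1.98766022e+00] [-7.90038530e-01  3.32722799e-01 -3.38443996e-01  5.38613447e-04
 -3.52649579e-03 -2.18143446e+00]
```

```bash
python3 -m pendant '[[[0,0,0],[0,0,0],0],[[0,0,0],[0,0,0],0],[[0,0,0],[0,0,0],0],[[0,0,0],[0,0,0],0]]'; python3 -c "
from h import *
save('wrist','w1')"
```

```text
time: 1.27
tool_pos: [484.3, 214.2, 355.5]
tcp_rot: [3.141, -0.0, -2.464]
contact_force: [0.1, 0.1, 0.8]
grip_width: 3.6
```

View pics/w1.png

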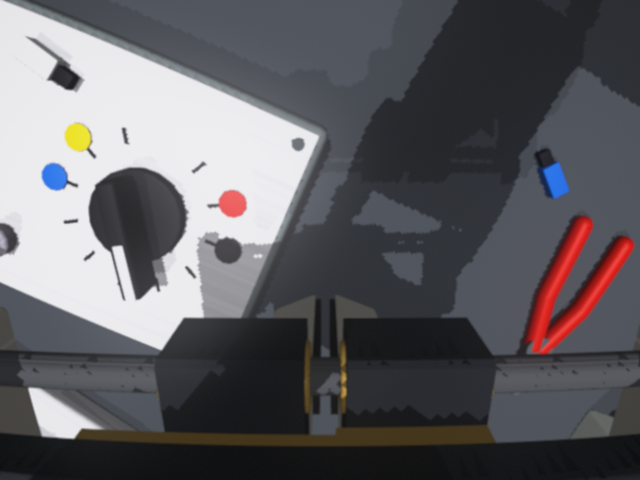

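The wrist view confirms the pointer direction (line end ~(125,298), hub ~(137,212)). Blue is at (55,177), with three empty clicks between it and the pointer. Next I move beside the bar and lower.

```bash
python3 -m pendant '[[[-0.004,-0.041,0],[0,0,-0.108],0],[[-0.008,-0.081,0],[0,0,-0.108],0],[[-0.008,-0.081,0.02],[0,0,-0.108],0],[[-0.008,-0.081,0.04],[0,0,-0.108],0],[[-0.008,-0.081,0.06],[0,0,-0.108],0],[[-0.008,-0.081,0.075],[0,0,-0.108],0],[[-0.008,-0.081,0.085],[0,0,-0.108],0],[[-0.008,-0.081,0.085],[0,0,-0.108],0],[[-0.008,-0.081,0.085],[0,0,-0.108],0],[[-0.008,-0.081,0.085],[0,0,-0.108],0]]'; python3 -c "
from h import *
save('wrist','w2')
for p in [(125,298),(140,172)]: print(ray('w1',p,110))"
```

```text
time: 2.15
tool_pos: [542.3, 155.8, 271.6]
tcp_rot: [-3.14, 0.002, -2.355]
contact_force: [-0.6, -0.7, 0.3]
grip_width: 0.3
[572.67035386 137.53774496 110.        ]
[505.01920012 106.27695806 110.        ]
```

View pics/w2.png

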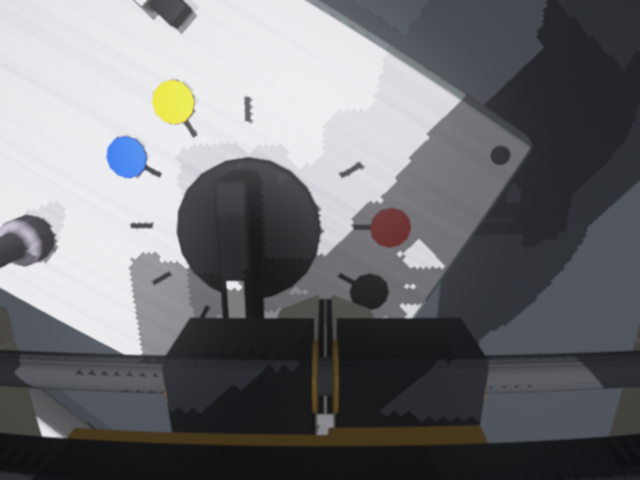

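```bash
python3 -m pendant '[[[0,-0.003,0],[0,0,0],0],[[0,-0.006,0],[0,0,0],0],[[0,-0.009,0],[0,0,0],0],[[0,-0.009,0],[0,0,0],0],[[0,-0.009,0],[0,0,0],0]]'; python3 -m pendant '[[[-0.002,-0.003,0],[0,0,0.0873],0],[[-0.0038,-0.0063,0],[0,0,0.1745],0],[[-0.0038,-0.0063,0],[0,0,0.1745],0],[[-0.0038,-0.0063,0],[0,0,0.1745],0]]'; python3 -c "
from h import *
save('top','t2',(220,135,160,120),4)"
```

```text
time: 2.62
tool_pos: [548.6, 148.8, 270.7]
tcp_rot: [-3.142, 0.001, -2.357]
contact_force: [-0.1, 1.8, 0.9]
grip_width: 0.7
time: 2.95
tool_pos: [555.6, 147.1, 270.4]
tcp_rot: [3.142, -0.0, -2.528]
contact_force: [-0.9, 0.8, 1.1]
grip_width: 0.6
```

```bash
python3 -m pendant '[[[0,-0.002,0],[0,0,0],0],[[0,-0.004,0],[0,0,0],0],[[0,-0.004,0],[0,0,0],0],[[0,-0.004,0],[0,0,0],0]]';  python3 -m pendant '[[[0,-0.002,0],[0,0,0],0],[[0,-0.004,0],[0,0,0],0],[[0,-0.004,0],[0,0,0],0],[[0,-0.004,0],[0,0,0],0]]'; python3 -c "
from h import *
save('wrist','w3')"
```

```text
time: 3.33
tool_pos: [558.0, 143.5, 270.4]
tcp_rot: [-3.141, -0.0, -2.53]
contact_force: [-0.2, -0.2, 0.1]
grip_width: 0.3
time: 3.67
tool_pos: [560.1, 140.5, 270.3]
tcp_rot: [3.141, -0.0, -2.531]
contact_force: [-1.1, 1.2, -0.4]
grip_width: 0.4
```

View pics/w3.png

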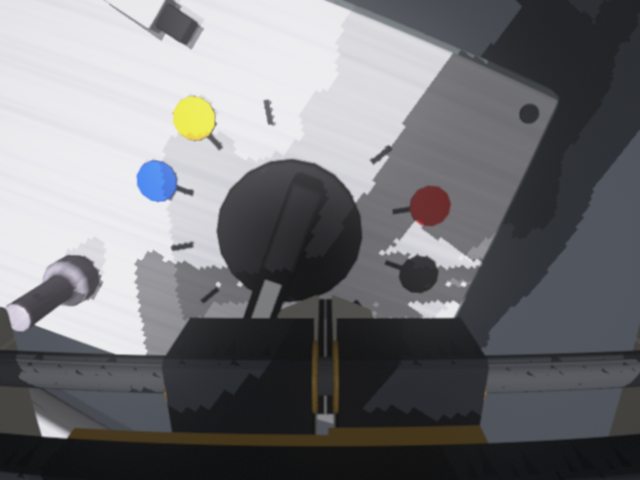

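The bar has already snapped one click, because the finger tip is as thick as planned. Pointer is at click 5 (line ~(262,310)), with ticks (210,295) and (182,246) between it and blue (157,181). I'll align the finger with the bar, then push the next click.

```bash
python3 -m pendant '[[[-0.003,-0.001,0],[0,0,0.1],0],[[-0.005,-0.002,0],[0,0,0.2],0],[[-0.007,-0.004,0],[0,0,0.3],0],[[-0.007,-0.004,0],[0,0,0.349],0],[[-0.007,-0.004,0],[0,0,0.349],0],[[-0.007,-0.004,0],[0,0,0.349],0]]';  python3 -m pendant '[[[-0.002,-0.003,0],[0,0,0.0873],0],[[-0.0038,-0.0063,0],[0,0,0.1745],0]]'; python3 -m pendant '[[[-0.002,-0.003,0],[0,0,0.0873],0],[[-0.0038,-0.0063,0],[0,0,0.1745],0]]';python3 -m pendant '[[[-0.002,-0.003,0],[0,0,0.0873],0],[[-0.0038,-0.0063,0],[0,0,0.1745],0],[[-0.0038,-0.0063,0],[0,0,0.1745],0],[[-0.0038,-0.0063,0],[0,0,0.1745],0]]'; python3 -c "
from h import *
save('wrist','w4')"
```

```text
time: 4.22
tool_pos: [568.3, 141.2, 270.5]
tcp_rot: [-3.141, 0.0, -2.878]
contact_force: [-0.3, -0.1, 0.0]
grip_width: 0.6
time: 4.38
tool_pos: [573.2, 136.8, 270.4]
tcp_rot: [3.14, -0.001, -3.056]
contact_force: [-1.4, 3.2, -0.3]
grip_width: 0.6
time: 4.55
tool_pos: [577.8, 130.4, 270.4]
tcp_rot: [3.141, -0.0, 3.053]
contact_force: [0.2, 0.3, 0.5]
grip_width: 0.8
time: 4.88
tool_pos: [581.1, 123.6, 270.5]
tcp_rot: [3.142, 0.0, 2.883]
contact_force: [-0.3, 0.0, -0.2]
grip_width: 0.7
```

View pics/w4.png

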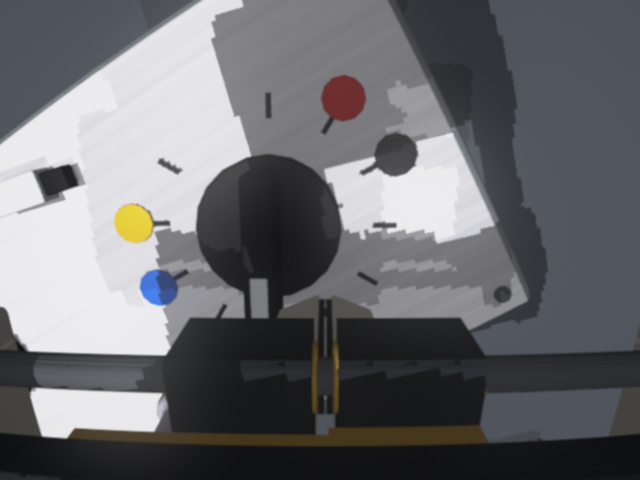

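The bar is aligned at click 6 (line (259,298)). One tick, (222,312), remains before blue at (158,288). I'll push the next click the same way.

```bash
python3 -m pendant '[[[-0.002,-0.003,0],[0,0,0.0873],0],[[-0.0038,-0.0063,0],[0,0,0.1745],0]]'; python3 -m pendant '[[[-0.002,-0.003,0],[0,0,0.0873],0],[[-0.0038,-0.0063,0],[0,0,0.1745],0]]';python3 -m pendant '[[[-0.002,-0.003,0],[0,0,0.0873],0],[[-0.0038,-0.0063,0],[0,0,0.1745],0],[[-0.0038,-0.0063,0],[0,0,0.1745],0],[[-0.0038,-0.0063,0],[0,0,0.1745],0]]'; python3 -c "
from h import *
save('wrist','w5')"
```

```text
time: 5.1
tool_pos: [583.0, 117.5, 270.5]
tcp_rot: [3.14, -0.0, 2.705]
contact_force: [-0.3, 2.5, -0.9]
grip_width: -0.1
time: 5.27
tool_pos: [583.8, 109.7, 270.4]
tcp_rot: [3.141, -0.0, 2.53]
contact_force: [-0.2, -0.8, 0.1]
grip_width: 0.8
time: 5.6
tool_pos: [583.3, 102.0, 270.5]
tcp_rot: [3.141, -0.0, 2.361]
contact_force: [0.5, -0.3, 0.7]
grip_width: 0.5
```

View pics/w5.png

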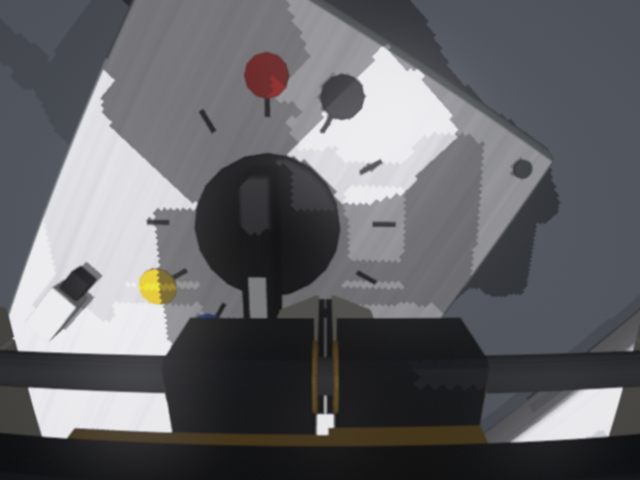

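Bar is at click 7 (line (258,297)), and blue at (205,317) is the next tick. I'll push one last click, stopping short of the bar's rest position, then back off and lift.

```bash
python3 -m pendant '[[[-0.002,-0.003,0],[0,0,0.0873],0],[[-0.0038,-0.0063,0],[0,0,0.1745],0]]'; python3 -m pendant '[[[-0.002,-0.003,0],[0,0,0.0873],0],[[-0.0038,-0.0063,0],[0,0,0.1745],0],[[-0.0038,-0.0063,0],[0,0,0.1745],0],[[-0.0038,-0.0063,0],[0,0,0.1745],0]]'; python3 -m pendant '[[[-0.001,-0.0015,0],[0,0,0.05],0],[[-0.001,-0.0015,0],[0,0,0.05],0],[[-0.001,-0.0015,0],[0,0,0.05],0],[[0,0.008,0],[0,0,0],0],[[0,0.012,-0.02],[0,0,0],0],[[0,0.012,-0.06],[0,0,0],0],[[0,0.012,-0.09],[0,0,0],0],[[0,0.012,-0.09],[0,0,0],0],[[0,0.012,-0.09],[0,0,0],0]]'; python3 -c "
from h import *
save('wrist','w6')"
```

```text
time: 5.82
tool_pos: [581.9, 95.7, 270.5]
tcp_rot: [3.139, -0.0, 2.182]
contact_force: [1.5, 2.2, -0.5]
grip_width: 0.7
time: 6.15
tool_pos: [578.6, 88.2, 270.5]
tcp_rot: [3.141, -0.0, 2.012]
contact_force: [0.7, 1.0, -0.2]
grip_width: 0.3
time: 6.9
tool_pos: [589.8, 93.4, 362.5]
tcp_rot: [3.137, 0.002, 2.01]
contact_force: [-0.2, 0.1, -0.7]
grip_width: 0.8
```

View pics/w6.png

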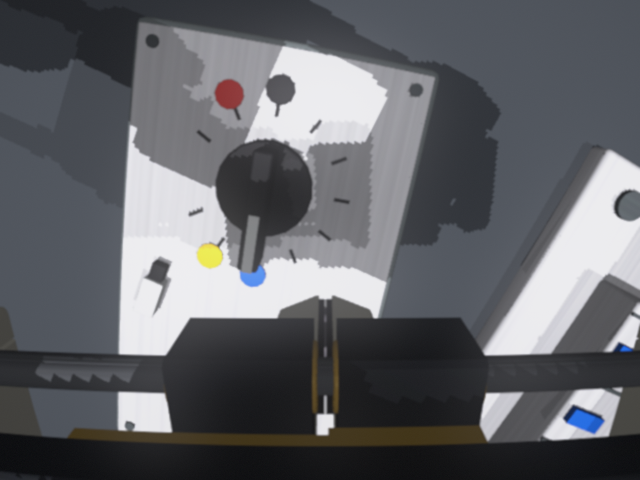

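The pointer rests at the blue mark (line (248,235), mark (252,275)). Next, the button.

```bash
python3 -m pendant '[[[-0.04,-0.015,0],[0,0,0],0],[[-0.078,-0.03,0],[0,0,0],0],[[-0.115,-0.045,0],[0,0,0],0],[[-0.15,-0.06,0.01],[0,0,0],0],[[-0.19,-0.076,0.02],[0,0,0],0],[[-0.19,-0.076,0.03],[0,0,0],0],[[-0.19,-0.076,0.03],[0,0,0],0],[[-0.19,-0.076,0.03],[0,0,0],0],[[-0.19,-0.076,0.03],[0,0,0],0]]'
python3 -c "
from h import *
save('wrist','w7')
a=np.load('cam_w7.npz')['color'][:,:,::-1]
p=proj('scene1',[[575,-54,80]])[0];x,y=p.astype(int);print(p)
s=np.load('cam_scene1.npz')['color'][:,:,::-1];s=s[max(0,y-40):y+40,max(0,x-53):x+53]
cv2.imwrite('pics/b.png',np.vstack([cv2.resize(a,(400,300)),cv2.resize(s,(400,300),interpolation=cv2.INTER_CUBIC)]))
"
```

```text
time: 7.7
tool_pos: [601.0, -109.8, 330.0]
tcp_rot: [-3.141, -0.001, 2.009]
contact_force: [-0.6, 0.1, 0.9]
grip_width: 0.5
[285.48876122 253.30630739]
```

View pics/b.png

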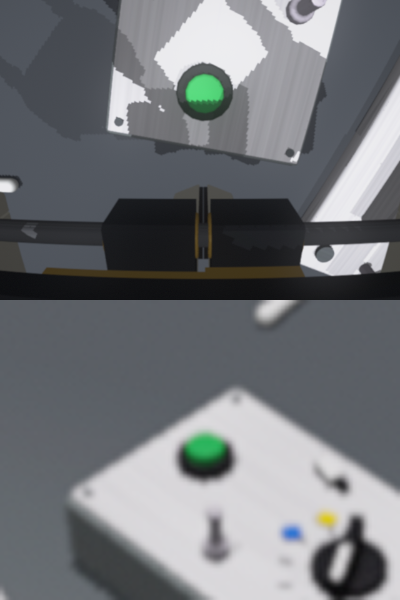

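The wrist view shows the button at (326,146) full scale. The scene view shows the green cap standing well above its dark collar.

```bash
python3 -c "
from h import *
for z in (75,80,85,90,95): print(z,ray('top1',(220+594/5,135+248/5),z)[:2],ray('w7',(326.8,146),z)[:2], ray('scene1',(285-53+205*106/400,253-40+147*80/300),z)[:2])"
```

```text
75 [576.83287078 -54.57483049] [574.62502755 -51.18185923] [567.97443219 -62.08062527]
80 [575.94791646 -54.50992223] [574.46762169 -50.88841237] [570.49053084 -57.08756083]
85 [575.06296214 -54.44501396] [574.31021584 -50.59496551] [573.0066295  -52.09449638]
90 [574.17800782 -54.3801057 ] [574.15280998 -50.30151865] [575.52272815 -47.10143194]
95 [573.2930535  -54.31519744] [573.99540413 -50.00807179] [578.0388268 -42.1083675]
```

```bash
python3 -m pendant '[[[0.03,0,0],[0,0,0],0],[[0.0626,0,0],[0,0,0],0],[[0.0626,0,0.02],[0,0,0],0],[[0.0626,0,0.04],[0,0,0],0],[[0.0626,0,0.05],[0,0,0],0],[[0.0626,0,0.057],[0,0,0],0],[[0.0626,0,0.057],[0,0,0],0],[[0.0626,0,0.057],[0,0,0],0],[[0.0626,0,0.057],[0,0,0],0]]'
for i in 1; do python3 -m pendant '[[[0,0,0.002],[0,0,0],0],[[0,0,0.004],[0,0,0],0],[[0,0,0.004],[0,0,0],0],[[0,0,0.004],[0,0,0],0]]'; done
python3 -m pendant '[[[0,0,0.002],[0,0,0],0],[[0,0,0.004],[0,0,0],0],[[0,0,0.004],[0,0,0],0],[[0,0,0.004],[0,0,0],0]]'
```

```text
time: 8.5
tool_pos: [575.0, -54.6, 274.4]
tcp_rot: [3.14, 0.001, 2.007]
contact_force: [0.1, 0.3, 0.8]
grip_width: 0.6
time: 8.83
tool_pos: [574.8, -54.6, 269.8]
tcp_rot: [3.141, 0.001, 2.007]
contact_force: [0.9, -0.0, 1.7]
grip_width: 0.3
time: 9.17
tool_pos: [574.8, -54.6, 265.7]
tcp_rot: [3.141, 0.001, 2.008]
contact_force: [0.6, -1.1, 4.3]
grip_width: 0.1
```

```bash
python3 -m pendant '[[[0,0,0.001],[0,0,0],0],[[0,0,0.002],[0,0,0],0],[[0,0,0.002],[0,0,0],0]]'
python3 -m pendant '[[[0,0,0.001],[0,0,0],0],[[0,0,0.002],[0,0,0],0],[[0,0,0.002],[0,0,0],0]]'
```

```text
time: 9.42
tool_pos: [574.7, -54.6, 264.2]
tcp_rot: [3.141, 0.001, 2.007]
contact_force: [-1.1, -1.3, 7.3]
grip_width: 0.2
time: 9.67
tool_pos: [574.7, -54.5, 264.0]
tcp_rot: [3.14, 0.002, 2.008]
contact_force: [-4.4, -0.7, 20.2]
grip_width: 0.3
```

The force rises in steps (1.7, 4.3, 7.3 N), then jumps to 20 N with no further travel, after about 6 mm. That's the hard stop. I'll lift off clear and check.

```bash
python3 -c "
from h import *
save('scene','sp')"
python3 -m pendant '[[[0,0,-0.004],[0,0,0],0],[[0,0,-0.01],[0,0,0],0],[[0,0,-0.03],[0,0,0],0],[[0,0,-0.06],[0,0,0],0],[[-0.03,0,-0.09],[0,0,0],0],[[-0.065,0,-0.1],[0,0,0],0],[[-0.1,0,-0.1],[0,0,0],0],[[-0.1,0,-0.1],[0,0,0],0],[[-0.1,0,-0.1],[0,0,0],0],[[-0.1,0,-0.1],[0,0,0],0]]'
python3 -c "
from h import *
save('wrist','w8');save('scene','sf');save('top','tf')
L=lambda f:np.load('cam_'+f+'.npz')['color'][:,:,::-1]
c=lambda f:cv2.resize(L(f)[195:295,220:353],(400,300),interpolation=cv2.INTER_CUBIC)
cv2.imwrite('pics/f.png',np.vstack([np.hstack([c('sp'),c('sf')]),np.hstack([cv2.resize(L('w8'),(400,300)),cv2.resize(L('tf')[135:255,220:380],(400,300))])]))"
```

```text
time: 10.55
tool_pos: [616.4, -144.6, 360.1]
tcp_rot: [-3.14, -0.003, 2.007]
contact_force: [-0.9, -1.3, -0.6]
grip_width: 0.6
```

View pics/f.png

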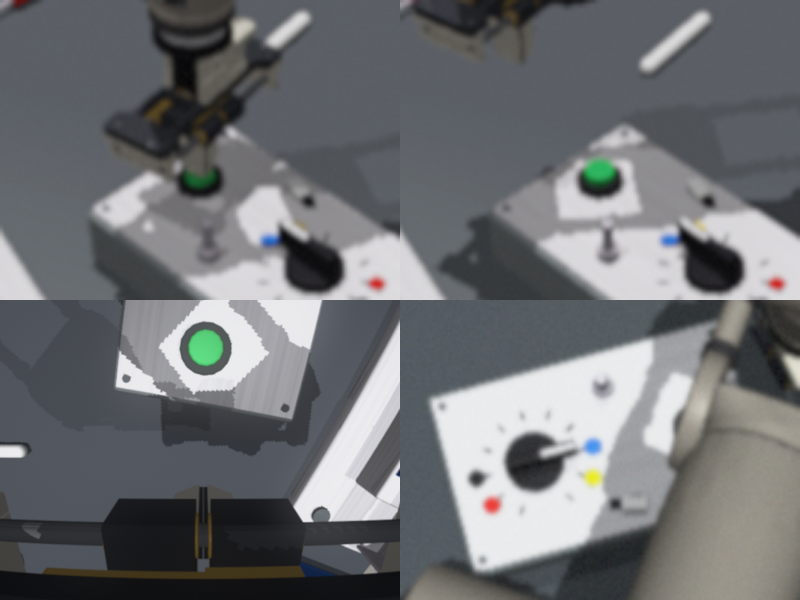

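The picture shows the button pressed down under the finger (top left) and back up afterwards (top right). The pointer aims at blue (bottom right, (593,446)), and the gauge and plug haven't moved.

```bash
python3 -c "
from plant import close_job;print(close_job())"
```

```text
the job is handed in; nothing more can be done
None
```

The selector is set to the blue mark, and the green start button was then pressed fully in and has come back up. I handed the job in at about 10.7 s on the robot's clock.

- **Selector:** I pushed the bar 4 clicks clockwise with the side of the closed fingertips. Three of the clicks were pushed one at a time as planned. The first snapped over while I was still feeling for contact, and I only saw it in the next picture. The last top picture shows the pointer aimed at the blue mark.
- **Button:** I pressed it about 6 mm, until the force jumped to 20 N with no further travel. The pictures show the cap down during the press and up again afterwards.
- **Loose things:** The gauge and white plug on the panel are where they were, and I saw nothing else disturbed. I did not check the pliers, tape, driver and blue plug again in the last pictures, but the arm stayed well above the table.
- **Disagreement:** The three cameras disagreed by a few millimetres on the button's position. The press still landed within its 32 mm cap, and the robot was clear of everything at hand-in.

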